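# Next compartment, then the safety cap

### The job

I am filling the four-lid pill box from left to right: press the lid that stands open fully shut, then flip up the next lid to its right so that it stands open. Then open the square tablet bottle in the wooden caddy: push its safety cap down and, still pushing, turn it anticlockwise (seen from above) until it is free, and lift it off. Finish while holding the cap in the gripper, level and still, about 5 cm straight above the mouth of the bottle; leave the bottle in its pocket, the other two lids shut and the things around undisturbed.

Things in the scene. Friction and masses are not known exactly. Their poses are not given: they have to be found in the camera images.
- pill_box: White plastic pill box, 52 x 162 x 30 mm (x, y, z), stuck to the desk; four compartments in a row under grey lids lid_1 to lid_4, from left (+y) to right, centred at y = +57, +19, -19, -57 mm. Origin: centre of its underside; x points away from the lip side (its front, towards the robot). All hinges lie along y at x = +26, z = 30.5 mm. Its walls' front face is at x = -23 mm.
- lid_1 (a joint): Angle of the left-most lid: 0 shut, grows as its lip swings up and away from the robot to 1.95 rad (stop). Starts shut, stays shut. All lids are plates 35 mm wide, 3 mm thick, 60 mm from hinge to front edge, on stiff hinges that stay where they are left.
- lid_2 (a joint): Second lid from the left: starts standing open at 1.0 to 1.6 rad (1.57 is upright); to be pressed to 0. About 0.3 N at the lip moves it; nothing latches it.
- lid_3 (a joint): Third lid from the left: starts shut (0); to be flipped up by its lip until it stands open (upright is 1.57, stop 1.95).
- lid_4 (a joint): Right-most lid: starts shut (0), stays shut.
- lid_2_lip (a point): Middle of the front edge of lid_2's thumb lip, on the lid's underside, 60 mm from its hinge line. The lip is 24 mm wide and 11 mm deep.
- lid_3_lip (a point): The same point on lid_3's lip: shut, it is 30.5 mm above the desk and overhangs the box wall by 11 mm (a 2 mm thick base plate by 8 mm), with free space below it.
- caddy: Light wooden block 78 x 112 x 36 mm (x, y, z), fixed to the desk. Origin: centre of its underside. In its top a square pocket 56 x 56 mm, 28 mm deep, at y = -20 mm holds the bottle and keeps it from turning; the lip balm stands in a round hole at y = +32.5 mm.
- bottle: Square amber tablet bottle 54 x 54 mm, 98 mm to the rim of its round mouth (neck 34 mm across), loose in the caddy's pocket, 0.2 kg. Origin: centre of its underside, 8 mm above the desk; z up, x and y along those of the caddy.
- cap: Round white push-and-turn safety cap, 51 mm across, 28 mm high, ribbed, loose, 0.03 kg. Origin: centre of its lower edge, when closed 83 mm above the bottle's underside with x along the bottle's x; z up. Tabs in its skirt sit in notches of the neck: it neither turns nor lifts until pushed down 4 mm; turned 0.8 to 1.5 rad (stop) anticlockwise from above it lifts off; 1.1 rad is best.
- cap_liner (a joint): Travel of the sprung liner in the cap, pressed in by the bottle's rim: 0 closed (3.4 N), +0.004 m cap deep enough to turn (10 N), +0.0065 bottomed (14.5 N), -0.002 when the cap is off.
- lip_balm: Lip balm tube, 19 mm across, 68 mm tall, standing in the caddy's round hole, its top 76 mm above the desk. Origin: centre of its underside. Leave alone.
- mug: Patterned mug with a handle, 98 mm tall, standing behind the work. Origin: centre of its underside. Leave alone.
- glasses_case: Dark glasses case, 158 x 64 x 38 mm, lying to the right of the work. Origin: centre of its underside. Leave alone.
Mind the look-alikes: they are no part of the job. There is more than one size of the cap; the job needs the smaller.

How it is judged:
By the outcome, as a careful person would: the job done as asked, in the order asked, and still so for the second after the job is handed in, while the arm keeps its last pose, push and grip.
It also fails if it takes over 58 s, if anything falls off the work surface, if the arm or the gripper's body presses on something with over 40 N, if the wrist force passes 120 N, or if a joint passes its speed limit or range.

### The arm

A 6-joint arm with a two-finger parallel gripper is mounted at the origin on a cart in front of the work surface, level with it; the furniture and walls round the work are solid. World frame = base frame: x ahead of the robot, y to its left, z up, the work surface at z = 0. Lengths are in m, angles in rad, forces in N, time in s.
With the tool pointing down it reaches from about 0.35 to 0.975 m from the base axis. Payload 4.9 kg.
Tool frame: the origin (TCP) lies at the very end of the fingers, on their centre line; the grasp point (between the pads) lies 19 mm behind it (ctrl.grasp_offset is the distance from the TCP to the grasp point, in m); z points along the fingers, y is the line along which they close (so a half turn about z gives the same grasp; the last joint's range is limited). The gripper opens to 85 mm and grips with 20 to 120 N. Pads are 22 mm wide; open, the fingers measure 114 mm over their backs; the gripper's body (76 mm by 85 mm) begins 54 mm behind the grasp point. The pads swing forward as they close: fully open they stand 13 mm farther back than shut.
Start: joints at [-1.236, 0.053, 1.613, -0, 1.476, -0.119], TCP at [0.274, -0.562, 0.231] pointing down, gripper open.
Joint ranges: [-3.01, 3.01], [-1.01, 2.22], [0.06, 2.58], [-1.02, 4.17], [0.09, 2.62], [-3.14, 3.14]. Speed limits (rad/s): [2.57, 2.57, 3.14, 3.14, 3.14, 3.14].

### API

Orientations are given as a rotation vector (axis times angle).
In Python, from station import ctrl, optics gives the robot as it stands.
- The arm moves only by the shell command python3 -m handwheel 'ROWS' [OPENING] [FORCE]. ROWS is JSON, a list of rows, each an object of numbers: "tx", "ty", "tz": the shift along the tool's x, y, z in mm; "roll": the turn about the tool's z in rad. A call has 1 to 12 rows; each row shifts and turns the commanded pose from where the row before left it, along the tool's axes as they then stand; what a row does not reach is not made up. A row lasts 1/12 s, in which the tool goes at most 41.7 mm and 7.16 degrees, less where a joint would pass 70% of its speed; a pose out of reach is approached as far as the arm can. A call with a gripper value outside its range is refused whole. OPENING is the finger opening in mm, from 0 to 85.4, set as the call begins (- or left out, the last holds). The fingers move at their own pace and stop on an object; FORCE is the grip in N (left out, the last holds). Time passes only in rows, so rows that do not move let the fingers close. It gives the time, the measured TCP pose, the force, the opening and the grip force at its end, in the units of the state.
- ctrl.get_obs(): the state, without advancing time (a new reading comes with each control period).
- optics.get_image(name): name is "scene" or "side" or "wrist"; returns (picture, depth): 400x640x3 uint8, red, green, blue; 400x640 float32, m along the optical axis (not along the pixel's ray), 0 where there is no reading.
- optics.camera_params(name): a dict with "mtx" (3x3 intrinsics, pixels), "extrinsics" (4x4, takes a point from camera to world coordinates); the wrist camera has in their place "tool_from_camera" (4x4, takes a point from camera to tool coordinates, whose origin is the TCP and whose axes are the flange's). Camera axes: x right, y down, z forward; pixel columns grow to the right and rows downward; lengths in m; the calibration is good to about 2 mm. A picture is of the moment at which its call begins: read the wrist's pose just before it. camera_params takes no time and is no camera call.
- ctrl.finish_job(): hands the job in; it is judged then, once.
The state is a dict: "t": time; "q": joint angles; "dq": joint speeds; "effort": joint torques, N m; "tool_pos": TCP position; "tool_rot": TCP orientation; "contact_force": force on the tool from outside, world axes, zero at the start; "wrist_torque": the same for the moment, N m; "opening": finger opening in m; "grip_force": force on a finger pad.
Only numpy, scipy, OpenCV 4.12 (cv2) and the standard library are available. Lean on these libraries where they do the work, as an engineer would, in place of code of your own. Each camera call takes 0.05 s, during which the arm holds its last target. There are 200 camera calls.

## Working session

There is one attempt and no reset: what is moved stays moved. The work goes in short steps, Python scripts to look and compute and a shell command to move; the robot and the scene stay as the last step left them, time stands still between calls to the robot, and variables do not carry over. Pictures are saved under pics/ and viewed, at most 10 in all, crops included, and the job is handed in when it is done.

```bash
mkdir -p pics; ls; cat > h.py <<'E'
import numpy as np, cv2
from station import ctrl, optics
from scipy.spatial.transform import Rotation as R
def grab(n,f=None):
    o=ctrl.get_obs(); im,d=optics.get_image(n); p=optics.camera_params(n)
    if 'extrinsics' in p: E=np.array(p['extrinsics'])
    else:
        T=np.eye(4);T[:3,:3]=R.from_rotvec(o['tool_rot']).as_matrix();T[:3,3]=o['tool_pos'];E=T@np.array(p['tool_from_camera'])
    if f: cv2.imwrite('pics/'+f+'.png',im[:,:,::-1]); np.savez('pics/'+f+'.npz',im=im,d=d,E=E,K=np.array(p['mtx']))
    return im,d,E,np.array(p['mtx'])
def load(f):
    z=np.load('pics/'+f+'.npz');return z['im'],z['d'],z['E'],z['K']
def cloud(d,E,K):
    v,u=np.mgrid[:d.shape[0],:d.shape[1]]
    P=np.stack([(u-K[0,2])/K[0,0]*d,(v-K[1,2])/K[1,1]*d,d],-1)
    W=P@E[:3,:3].T+E[:3,3]; W[d==0]=np.nan; return W
E
python3 - <<'E'
from h import *
for n in ('scene','side'):
    im,d,E,K=grab(n,n+'0'); print(n,E.round(3).tolist(),K.round(1).tolist())
o=ctrl.get_obs();print({k:np.round(v,3) for k,v in o.items()})
print(R.from_rotvec(o['tool_rot']).as_matrix().round(3))
E
```

```text
pics
scene [[0.468, -0.433, 0.77, -0.604], [-0.883, -0.248, 0.398, -0.843], [0.018, -0.867, -0.499, 0.869], [0.0, 0.0, 0.0, 1.0]] [[519.7, 0.0, 311.2], [0.0, 519.7, 206.3], [0.0, 0.0, 1.0]]
side [[0.988, -0.079, 0.129, 0.463], [-0.151, -0.576, 0.804, -1.025], [0.01, -0.814, -0.581, 0.642], [0.0, 0.0, 0.0, 1.0]] [[413.1, 0.0, 314.1], [0.0, 413.1, 192.7], [0.0, 0.0, 1.0]]
{'t': np.float64(0.1), 'q': array([-1.236,  0.053,  1.614, -0.   ,  1.476, -0.119]), 'dq': array([-0.001,  0.   , -0.003, -0.   ,  0.003, -0.001]), 'effort': array([ 1.0000e-03, -3.9490e+01, -3.7136e+01, -0.0000e+00,  4.0000e-03,
       -0.0000e+00]), 'tool_pos': array([ 0.274, -0.561,  0.23 ]), 'tool_rot': array([-3.059, -0.706,  0.   ]), 'contact_force': array([ 0.101,  0.386, -1.108]), 'wrist_torque': array([0.047, 0.005, 0.012]), 'grip_force': np.float64(0.0), 'opening': np.float64(0.085)}
[[ 0.899  0.438 -0.001]
 [ 0.438 -0.899  0.002]
 [ 0.    -0.002 -1.   ]]
```

View pics/scene0.png

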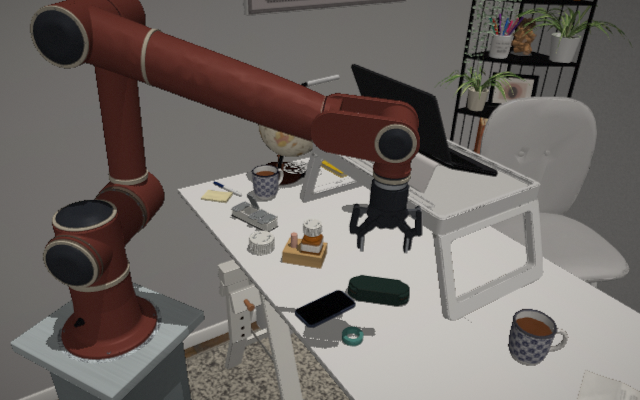

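View pics/side0.png

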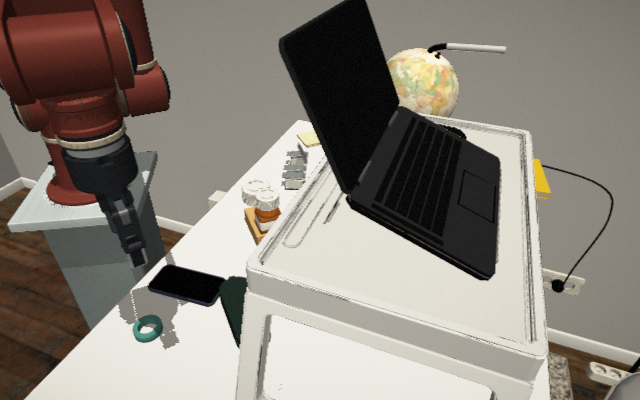

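The scene view shows the pill box near (256,213) with a lid standing up at (252,204). The caddy is at (304,253), with the capped amber bottle at (312,232) and the lip balm at (293,241).

Possible mix-ups:
- **Caps:** the loose white cap at (262,242) is a look-alike. The one on the bottle at (312,226) is the target.
- **Mugs:** (266,182) and (532,335).

I'll check the choice in one close crop.

```bash
python3 - <<'E'
from h import *
im,d,E,K=load('scene0')
x0,y0,w,h=200,160,150,112
c=cv2.resize(im[y0:y0+h,x0:x0+w],None,fx=5.3,fy=5.3,interpolation=cv2.INTER_CUBIC)
cv2.imwrite('pics/c1.png',c[:,:,::-1])
W=cloud(d,E,K)
for (u,v) in [(312,222),(312,226),(262,235),(262,240),(293,237),(304,262),(318,263),(286,255),(256,213),(240,211),(270,222),(252,200)]:
    print((u,v),W[v,u].round(3))
E
```

```text
(312, 222) [ 0.481 -0.286  0.118]
(312, 226) [ 0.459 -0.297  0.12 ]
(262, 235) [ 0.457 -0.135  0.04 ]
(262, 240) [ 0.437 -0.148  0.039]
(293, 237) [ 0.455 -0.24   0.068]
(304, 262) [ 0.434 -0.287  0.012]
(318, 263) [ 0.445 -0.325  0.016]
(286, 255) [ 0.42  -0.238  0.028]
(256, 213) [ 0.563 -0.045  0.034]
(240, 211) [0.552 0.009 0.031]
(270, 222) [ 0.546 -0.107  0.028]
(252, 200) [ 0.58  -0.02   0.065]
```

View pics/c1.png

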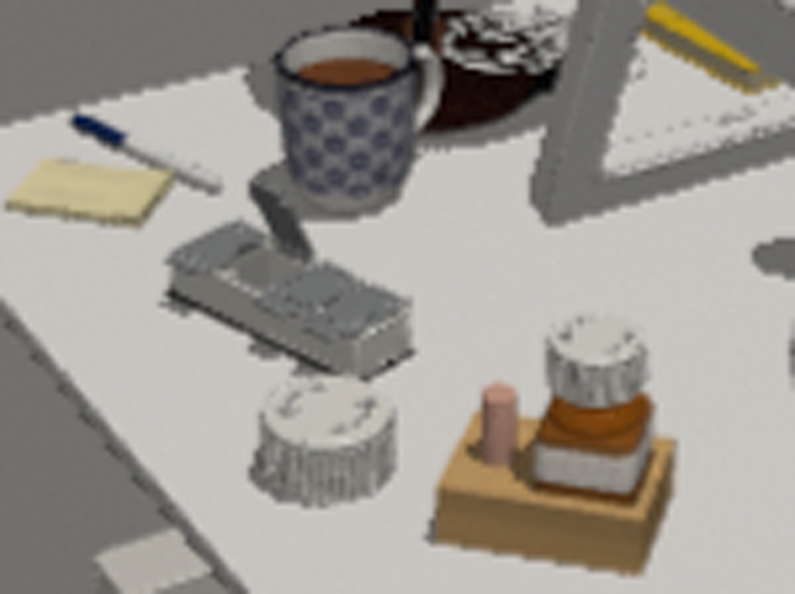

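The bottle cap at crop (598,355) is the smaller one, sitting on the amber bottle. The loose cap at crop (322,435) is the bigger look-alike. Lid 2 is the one standing, at crop (285,220). Next I'll fit the fixtures from depth.

```bash
python3 - <<'E'
from h import *
im,d,E,K=load('scene0'); W=cloud(d,E,K)
def pts(u0,u1,v0,v1,zl,zh):
    P=W[v0:v1,u0:u1].reshape(-1,3); return P[(P[:,2]>zl)&(P[:,2]<zh)]
def rect(P):
    c,s,a=cv2.minAreaRect((P[:,:2]*1000).astype(np.float32)); print(len(P),np.round(c,1),np.round(s,1),round(a,1))
print('box');rect(pts(228,280,195,232,.027,.038))
print('caddy');rect(pts(282,330,238,270,.030,.040))
print('cap top');rect(pts(298,325,215,240,.110,.13))
print('bigcap');rect(pts(245,277,228,256,.03,.05))
P=pts(240,265,190,215,.042,.1);print('lid2',P[P[:,0]<.63].min(0),P[P[:,0]<.63].max(0)); print('mug');rect(pts(250,285,165,200,.06,.12))
P=pts(310,540,140,320,.1,.35); print('riser',np.nanmin(P,0),np.nanmax(P,0))
for u,v in [(305,190),(330,155),(440,225),(420,200),(345,160)]: print(W[v,u].round(3))
print('case');rect(pts(345,412,274,306,.02,.06))
E
```

```text
box
411 [576.7 -61.9] [202.2 138.5] 63.9
caddy
382 [ 466.9 -270.5] [ 84.5 113.4] 14.4
cap top
186 [ 472.8 -291.6] [49.6 54.3] 81.6
bigcap
320 [ 446.8 -139.8] [74.6 73. ] 29.1
lid2 [ 0.56954729 -0.03994285  0.04245246] [0.5967625  0.00066571 0.0874845 ]
mug
536 [709.7  18.1] [289.5  88. ] 8.2
riser [ 0.22802361 -0.8793932   0.10003079] [ 1.47596941 -0.0521937   0.34998862]
[ 0.724 -0.132  0.064]
[ 0.657 -0.249  0.242]
[ 0.434 -0.64   0.243]
[ 0.514 -0.566  0.249]
[ 0.617 -0.315  0.258]
case
1126 [ 411.6 -516.8] [ 68.3 156.2] 17.7
```

```bash
python3 -m handwheel '[{"tz":-11,"tx":27.5,"ty":-23},{"tz":-11,"tx":27.5,"ty":-23},{"tz":-11,"tx":27.5,"ty":-23},{"tz":-11,"tx":27.5,"ty":-23},{"tz":-11,"tx":27.5,"ty":-23},{"tz":-11,"tx":27.5,"ty":-23},{"tz":-11,"tx":27.5,"ty":-23},{"tz":-11,"tx":27.5,"ty":-23},{"tz":-11,"tx":27.5,"ty":-23},{"tz":-11,"tx":27.5,"ty":-23},{"tz":-11,"tx":27.5,"ty":-23},{"tz":-11,"tx":27.5,"ty":-23}]'; python3 -m handwheel '[{"roll":0.1},{"roll":0.09},{},{}]' 0; python3 - <<'E'
from h import *
im,d,E,K=grab('wrist','w1'); W=cloud(d,E,K); print(E.round(3),K)
print(np.nanmin(W,(0,1)),np.nanmax(W,(0,1)))
E
```

```text
[[ 0.438 -0.854 -0.282  0.346]
 [-0.899 -0.417 -0.134 -0.527]
 [-0.003  0.312 -0.95   0.374]
 [ 0.     0.     0.     1.   ]] [[281.10676271   0.         316.00439416]
 [  0.         281.10676271 203.11895772]
 [  0.           0.           1.        ]]
[-1.52395506 -1.26609553 -0.74752549] [0.58123849 0.58444369 0.32920572]$[0]: bad value
$[0]: bad value
```

View pics/w1.png

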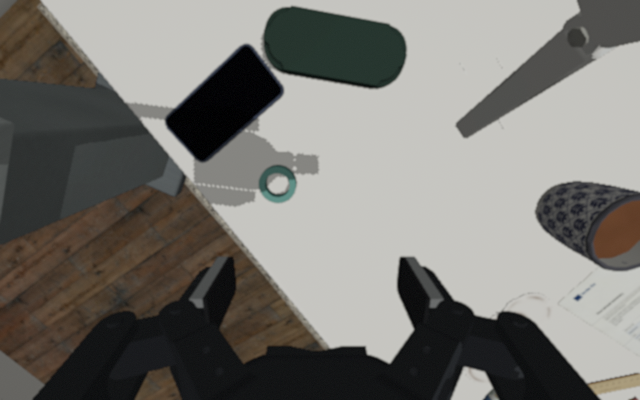

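The wrist view shows the fingers at the bottom and the case at (335,45). Tool +x points up in the image. Both moves were refused, so I'll try rows with all four keys.

```bash
python3 -m handwheel '[{"tx":27.5,"ty":-23,"tz":-11,"roll":0},{"tx":27.5,"ty":-23,"tz":-11,"roll":0},{"tx":27.5,"ty":-23,"tz":-11,"roll":0},{"tx":27.5,"ty":-23,"tz":-11,"roll":0},{"tx":27.5,"ty":-23,"tz":-11,"roll":0},{"tx":27.5,"ty":-23,"tz":-11,"roll":0},{"tx":27.5,"ty":-23,"tz":-11,"roll":0},{"tx":27.5,"ty":-23,"tz":-11,"roll":0},{"tx":27.5,"ty":-23,"tz":-11,"roll":0},{"tx":27.5,"ty":-23,"tz":-11,"roll":0},{"tx":27.5,"ty":-23,"tz":-11,"roll":0},{"tx":27.5,"ty":-23,"tz":-11,"roll":0}]'
```

```text
t: 1.15
tool_pos: [0.4498, -0.1672, 0.3636]
tool_rot: [-3.061, -0.706, 0.0]
contact_force: [0.1, -1.1, 0.7]
opening: 0.0854
grip_force: 0.0
```

```bash
python3 -m handwheel '[{"tx":0,"ty":0,"tz":0,"roll":0.1},{"tx":0,"ty":0,"tz":0,"roll":0.09},{"tx":0,"ty":0,"tz":0,"roll":0},{"tx":0,"ty":0,"tz":0,"roll":0}]' 0; python3 - <<'E'
from h import *
im,d,E,K=grab('wrist','w2'); W=cloud(d,E,K); print(E.round(3))
E
```

```text
t: 1.48
tool_pos: [0.4495, -0.1688, 0.3629]
tool_rot: [-3.113, -0.417, 0.001]
contact_force: [-0.1, -0.3, 0.0]
opening: 0.0387
grip_force: 0.0
[[ 0.263 -0.916 -0.302  0.527]
 [-0.965 -0.25  -0.081 -0.148]
 [-0.001  0.313 -0.95   0.506]
 [ 0.     0.     0.     1.   ]]
```

View pics/w2.png

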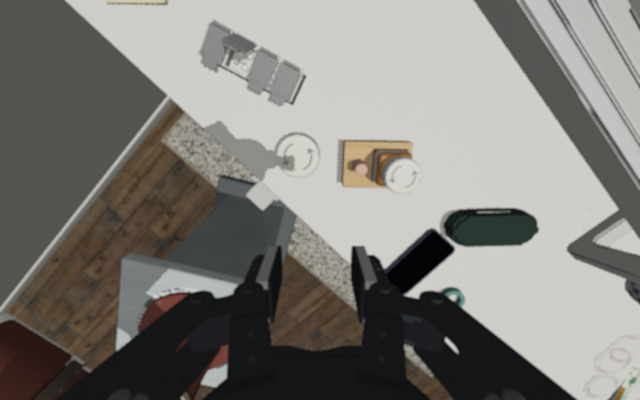

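The wrist view shows lid_1 (215,45), lid_2 standing (237,45), lid_3 (263,70), lid_4 (288,82), the cap on the bottle (402,174), lip balm (360,167) and the loose big cap (297,155). I'll fit these precisely from this view.

```bash
cat > fit.py <<'E'
from h import *
def sel(W,u0,u1,v0,v1,zl,zh):
    P=W[v0:v1,u0:u1].reshape(-1,3); return P[(P[:,2]>zl)&(P[:,2]<zh)]
def rect(P):
    c,s,a=cv2.minAreaRect((P[:,:2]*1000).astype(np.float32)); print(len(P),np.round(c,1),np.round(s,1),round(a,1),P[:,2].mean().round(4))
E
python3 - <<'E'
from fit import *
im,d,E,K=load('w2'); W=cloud(d,E,K)
print('desk');P=sel(W,300,420,60,110,-.05,.05);print(P[:,2].mean())
print('box all');rect(sel(W,190,315,10,110,.02,.045))
print('box any');rect(sel(W,190,315,10,110,.008,.045))
print('lid2');P=sel(W,215,262,30,70,.045,.12);rect(P);print(P.min(0),P.max(0)); c=P.mean(0);print(c,np.linalg.svd(P-c)[2][2])
print('caddy');rect(sel(W,335,420,130,195,.03,.042))
print('cap');P=sel(W,375,430,145,200,.112,.13);rect(P);print(cv2.minEnclosingCircle((P[:,:2]*1000).astype(np.float32)))
print('balm');rect(sel(W,340,372,150,185,.07,.085))
print('big');P=sel(W,270,325,130,180,.035,.05);rect(P)
c=im[5:115,185:330];c=cv2.resize(c,None,fx=5.5,fy=5.5,interpolation=cv2.INTER_CUBIC);cv2.imwrite('pics/c2.png',c[:,:,::-1])
E
```

```text
desk
0.0011272682887147568
box all
3293 [564.4 -33.4] [156.1  63.2] 78.1 0.0344
box any
3529 [564.4 -33.4] [156.2  63.2] 78.1 0.033
lid2
376 [583.2 -18.2] [34.8 22.1] 77.0 0.0688
[ 0.57066348 -0.03709467  0.0452995 ] [ 5.96687520e-01 -2.37077969e-04  8.92074406e-02]
[ 0.58284966 -0.01899518  0.06875747] [ 0.87984207 -0.19557257  0.43316199]
caddy
1577 [ 469.2 -270.3] [ 78.4 112.4] 14.3 0.0369
cap
1060 [ 474.8 -289.1] [50.  51.6] 16.0 0.1198
((474.6183166503906, -289.3114929199219), 26.378849029541016)
balm
127 [ 461.4 -238.1] [17.8 18.3] 16.9 0.076
big
1465 [ 448.9 -138.3] [72.  70.2] 38.9 0.0407
```

View pics/c2.png

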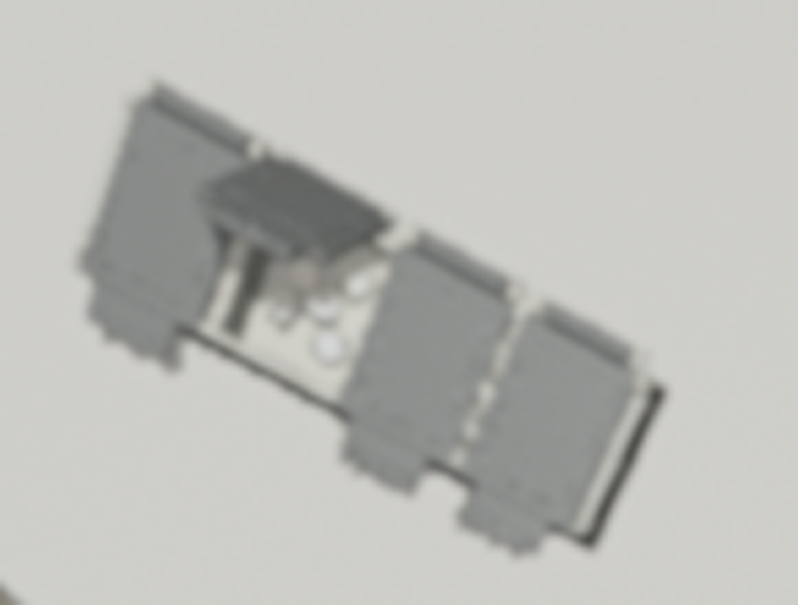

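The crop shows lid_3's lip with its front edge from crop (345,460) to (418,492), lid_4's lip at (500,540), and lid_2 leaning at about 64°. Next come the refined box pose, the mug position, and the move deltas.

```bash
python3 - <<'E'
from fit import *
im,d,E,K=load('w2')
def ray(cu,cv,z):
    u=185+(cu+.5)/5.5-.5; v=5+(cv+.5)/5.5-.5
    r=E[:3,:3]@np.array([(u-K[0,2])/K[0,0],(v-K[1,2])/K[1,1],1]); return (E[:3,3]+r*(z-E[2,3])/r[2])*1000
b=np.radians(-12); bx=np.array([np.cos(b),np.sin(b)]); by=np.array([-bx[1],bx[0]])
O=np.array([566.9,-33.9])
for n,p,z in [('lip3 L',(342,458),.0335),('lip3 R',(416,490),.0335),('lip4 L',(460,520),.0335),('lip4 R',(535,552),.0335),('lip1 L',(90,315),.0335),('lip1R',(175,368),.0335),('R front corner',(592,547),.029),('R back',(660,390),.029),('hinge l1 L',(157,85),.033)]:
    w=ray(*p,z)[:2]-O; print(n,(w@bx).round(1),(w@by).round(1))
im,d,E,K=load('scene0'); W=cloud(d,E,K)
P=sel(W,255,278,172,197,.02,.09);P=P[P[:,0]<.74];print('mug');rect(P)
print(R.from_rotvec(ctrl.get_obs()['tool_rot']).as_matrix().round(3).tolist())
E
```

```text
lip3 L -34.8 -8.0
lip3 R -33.0 -30.1
lip4 L -34.6 -44.6
lip4 R -32.6 -67.4
lip1 L -32.8 68.2
lip1R -34.6 42.5
R front corner -23.9 -81.1
R back 22.6 -80.0
hinge l1 L 27.6 71.6
mug
437 [707.   20.5] [89.2 65.1] 89.9 0.0573
[[0.965, 0.263, -0.001], [0.263, -0.965, 0.0], [-0.001, -0.001, -1.0]]
```

```bash
python3 -m handwheel '[{"tx":0,"ty":0,"tz":0,"roll":0.12},{"tx":0,"ty":0,"tz":0,"roll":0.12},{"tx":0,"ty":0,"tz":0,"roll":0.12},{"tx":0,"ty":0,"tz":0,"roll":0.11},{"tx":15,"ty":-22,"tz":29,"roll":0},{"tx":15,"ty":-22,"tz":29,"roll":0},{"tx":15,"ty":-22,"tz":29,"roll":0},{"tx":15,"ty":-22,"tz":29,"roll":0},{"tx":15,"ty":-22,"tz":29,"roll":0},{"tx":15,"ty":-22,"tz":29,"roll":0},{"tx":15,"ty":-22,"tz":29,"roll":0},{"tx":15,"ty":-22,"tz":29,"roll":0}]' 0
cat > st.py <<'E'
from h import *
b=np.radians(-12); bx=np.array([np.cos(b),np.sin(b)]); by=np.array([-bx[1],bx[0]]); O=np.array([566.9,-33.9])
o=ctrl.get_obs(); p=np.array(o['tool_pos'])*1000; M=R.from_rotvec(o['tool_rot']).as_matrix(); F=np.array(o['contact_force'])
print('box xy',((p[:2]-O)@bx).round(1),((p[:2]-O)@by).round(1),'z',p[2].round(1),'yaw',np.degrees(np.arctan2(M[1,0],M[0,0])).round(1),'F box',(F[:2]@bx).round(1),(F[:2]@by).round(1),F[2].round(1),'q6',np.round(o['q'][5],2))
E
python3 st.py; python3 -c "
from h import *
grab('wrist','w3')"
```

```text
t: 2.53
tool_pos: [0.6035, -0.021, 0.1295]
tool_rot: [3.125, -0.322, -0.001]
contact_force: [0.5, 0.4, 0.6]
opening: 0.0002
grip_force: 0.0
box xy 33.2 20.3 z 129.5 yaw -11.8 F box 0.4 0.5 0.6 q6 1.62
```

View pics/w3.png

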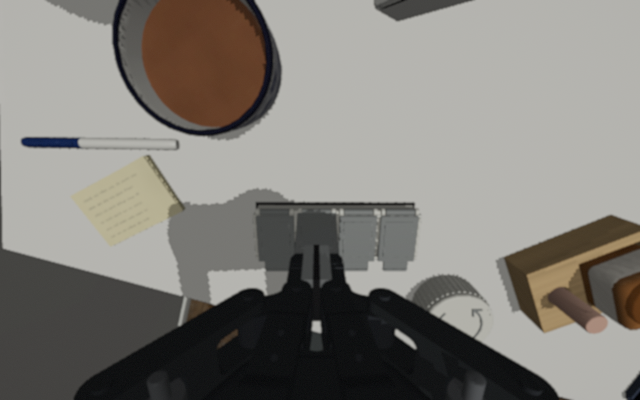

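The view shows the closed fingers at (316,260) above and behind lid_2, with the mug clear at (200,60). I'll sweep it forwards and down.

```bash
python3 -m handwheel '[{"tx":0,"ty":1,"tz":28,"roll":0},{"tx":0,"ty":0,"tz":27,"roll":0},{"tx":-10,"ty":0,"tz":0,"roll":0},{"tx":-12,"ty":0,"tz":0,"roll":0},{"tx":-12,"ty":0,"tz":0,"roll":0},{"tx":-12,"ty":0,"tz":0,"roll":0},{"tx":0,"ty":0,"tz":12,"roll":0},{"tx":0,"ty":0,"tz":12,"roll":0},{"tx":0,"ty":0,"tz":10,"roll":0},{"tx":0,"ty":0,"tz":4,"roll":0},{"tx":0,"ty":0,"tz":0,"roll":0}]'; python3 st.py
```

```text
t: 3.5
tool_pos: [0.5567, -0.0129, 0.0361]
tool_rot: [-3.125, 0.324, 0.006]
contact_force: [-0.1, -0.3, -0.5]
opening: 0.0001
grip_force: 0.0
box xy -14.4 18.4 z 36.1 yaw -11.8 F box -0.0 -0.4 -0.5 q6 1.62
```

Now press it onto its seat.

```bash
python3 -m handwheel '[{"tx":0,"ty":0,"tz":1,"roll":0},{"tx":0,"ty":0,"tz":1,"roll":0},{"tx":0,"ty":0,"tz":1,"roll":0},{"tx":0,"ty":0,"tz":0,"roll":0}]'; python3 st.py
```

```text
t: 3.83
tool_pos: [0.5581, -0.0129, 0.0355]
tool_rot: [3.125, -0.323, 0.001]
contact_force: [-0.2, -0.5, 0.2]
opening: -0.0002
grip_force: 0.0
box xy -12.9 18.8 z 35.5 yaw -11.8 F box -0.1 -0.5 0.2 q6 1.62
```

```bash
python3 -m handwheel '[{"tx":0,"ty":0,"tz":1,"roll":0},{"tx":0,"ty":0,"tz":1,"roll":0},{"tx":0,"ty":0,"tz":0,"roll":0},{"tx":0,"ty":0,"tz":0,"roll":0}]'; python3 st.py
```

```text
t: 4.17
tool_pos: [0.5581, -0.0129, 0.0336]
tool_rot: [-3.125, 0.323, -0.001]
contact_force: [-0.1, 0.9, 0.7]
opening: 0.0001
grip_force: 0.3
box xy -13.0 18.7 z 33.6 yaw -11.8 F box -0.3 0.9 0.7 q6 1.62
```

```bash
python3 -m handwheel '[{"tx":0,"ty":0,"tz":1,"roll":0},{"tx":0,"ty":0,"tz":0,"roll":0},{"tx":0,"ty":0,"tz":0,"roll":0}]'; python3 st.py;  python3 -m handwheel '[{"tx":0,"ty":0,"tz":1,"roll":0},{"tx":0,"ty":0,"tz":0,"roll":0},{"tx":0,"ty":0,"tz":0,"roll":0}]'; python3 st.py
```

```text
t: 4.42
tool_pos: [0.5582, -0.0129, 0.0334]
tool_rot: [3.125, -0.323, 0.0]
contact_force: [-2.2, 1.1, 5.8]
opening: -0.0002
grip_force: 3.1
box xy -12.9 18.7 z 33.4 yaw -11.8 F box -2.4 0.7 5.8 q6 1.62
t: 4.67
tool_pos: [0.5582, -0.0129, 0.0332]
tool_rot: [3.125, -0.323, -0.001]
contact_force: [-4.4, 0.4, 10.8]
opening: 0.0004
grip_force: 5.6
box xy -12.9 18.8 z 33.2 yaw -11.8 F box -4.4 -0.6 10.8 q6 1.62
```

Lid_2 is seated: 11 N at z=33.2, where a shut lid's top should be. Next, move in front of lid_3's lip.

```bash
python3 -m handwheel '[{"tx":0,"ty":0,"tz":-15,"roll":0},{"tx":0,"ty":0,"tz":-25,"roll":0},{"tx":-25,"ty":19,"tz":0,"roll":0},{"tx":-26,"ty":19,"tz":0,"roll":0},{"tx":0,"ty":0,"tz":25,"roll":0},{"tx":0,"ty":0,"tz":22,"roll":0},{"tx":0,"ty":0,"tz":0,"roll":0},{"tx":0,"ty":0,"tz":0,"roll":0},{"tx":0,"ty":0,"tz":0,"roll":0}]'; python3 st.py; python3 -c "
from h import *
grab('wrist','w4')"
```

```text
t: 5.42
tool_pos: [0.5008, -0.0397, 0.0251]
tool_rot: [3.125, -0.323, 0.001]
contact_force: [1.0, -0.4, 1.2]
opening: 0.0001
grip_force: 0.0
box xy -63.4 -19.4 z 25.1 yaw -11.8 F box 1.0 -0.2 1.2 q6 1.55
```

View pics/w4.png

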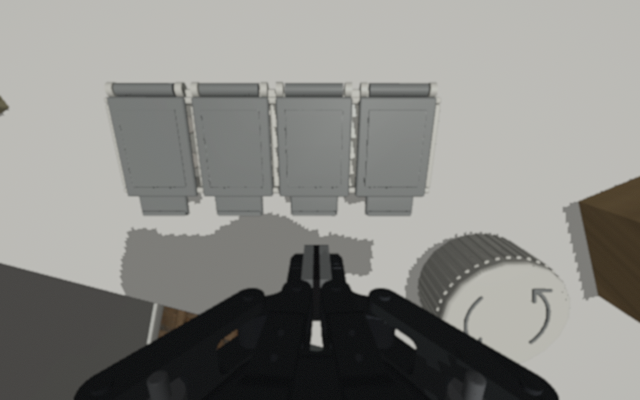

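All four lids are shut and the fingers are centred on lid_3's lip at (315,205). I'll close in to contact.

```bash
python3 -m handwheel '[{"tx":8,"ty":0,"tz":0,"roll":0},{"tx":5,"ty":0,"tz":0,"roll":0},{"tx":2,"ty":0,"tz":0,"roll":0},{"tx":0,"ty":0,"tz":0,"roll":0},{"tx":0,"ty":0,"tz":0,"roll":0}]'; python3 st.py; python3 -m handwheel '[{"tx":1.5,"ty":0,"tz":0,"roll":0},{"tx":1.5,"ty":0,"tz":0,"roll":0},{"tx":0,"ty":0,"tz":0,"roll":0},{"tx":0,"ty":0,"tz":0,"roll":0}]'; python3 st.py
```

```text
t: 5.88
tool_pos: [0.5153, -0.0427, 0.0245]
tool_rot: [3.125, -0.323, 0.0]
contact_force: [0.1, 0.2, -0.1]
opening: -0.0002
grip_force: 0.0
box xy -48.7 -19.4 z 24.5 yaw -11.8 F box 0.1 0.2 -0.1 q6 1.55
t: 6.22
tool_pos: [0.5177, -0.0433, 0.0243]
tool_rot: [-3.125, 0.323, 0.0]
contact_force: [-0.3, -0.8, -0.5]
opening: -0.0
grip_force: 0.0
box xy -46.1 -19.4 z 24.3 yaw -11.8 F box -0.2 -0.8 -0.5 q6 1.55
```

```bash
python3 -m handwheel '[{"tx":1,"ty":0,"tz":0,"roll":0},{"tx":1,"ty":0,"tz":0,"roll":0},{"tx":0,"ty":0,"tz":0,"roll":0},{"tx":0,"ty":0,"tz":0,"roll":0}]'; python3 st.py
```

```text
t: 6.55
tool_pos: [0.5188, -0.0435, 0.024]
tool_rot: [-3.125, 0.323, 0.004]
contact_force: [-4.3, -0.2, 3.0]
opening: 0.0003
grip_force: 2.4
box xy -45.1 -19.4 z 24.0 yaw -11.8 F box -4.2 -1.1 3.0 q6 1.55
```

```bash
python3 -m handwheel '[{"tx":0.1,"ty":0,"tz":-3,"roll":0},{"tx":0.2,"ty":0,"tz":-3,"roll":0},{"tx":0.4,"ty":0,"tz":-3,"roll":0},{"tx":0.5,"ty":0,"tz":-3,"roll":0},{"tx":0,"ty":0,"tz":0,"roll":0}]'; python3 st.py
```

```text
t: 6.97
tool_pos: [0.5204, -0.0438, 0.0368]
tool_rot: [-3.125, 0.323, 0.003]
contact_force: [-6.6, 0.9, 1.2]
opening: 0.0
grip_force: 3.1
box xy -43.4 -19.4 z 36.8 yaw -11.8 F box -6.6 -0.5 1.2 q6 1.55
```

```bash
python3 -m handwheel '[{"tx":0.9,"ty":0,"tz":-4,"roll":0},{"tx":1.3,"ty":0,"tz":-4,"roll":0},{"tx":1.6,"ty":0,"tz":-4,"roll":0},{"tx":2,"ty":0,"tz":-4,"roll":0},{"tx":0,"ty":0,"tz":0,"roll":0}]'; python3 st.py
```

```text
t: 7.38
tool_pos: [0.5273, -0.0453, 0.0542]
tool_rot: [3.125, -0.323, 0.001]
contact_force: [-6.6, 2.0, 4.0]
opening: -0.0001
grip_force: 3.6
box xy -36.4 -19.4 z 54.2 yaw -11.8 F box -6.9 0.6 4.0 q6 1.55
```

```bash
python3 -m handwheel '[{"tx":2.9,"ty":0,"tz":-4.4,"roll":0},{"tx":3.9,"ty":0,"tz":-4.8,"roll":0},{"tx":4.5,"ty":0,"tz":-4.5,"roll":0},{"tx":4.8,"ty":0,"tz":-3.9,"roll":0},{"tx":5.3,"ty":0,"tz":-3,"roll":0},{"tx":5.6,"ty":0,"tz":-2,"roll":0},{"tx":5.9,"ty":0,"tz":-1.5,"roll":0},{"tx":6,"ty":0,"tz":-1,"roll":0},{"tx":6.2,"ty":0,"tz":0,"roll":0},{"tx":0,"ty":0,"tz":0,"roll":0},{"tx":0,"ty":0,"tz":0,"roll":0}]'; python3 st.py
```

```text
t: 8.3
tool_pos: [0.5709, -0.0544, 0.077]
tool_rot: [-3.125, 0.323, 0.001]
contact_force: [-0.3, 0.1, 0.4]
opening: 0.0001
grip_force: 0.0
box xy 8.2 -19.2 z 77.0 yaw -11.8 F box -0.3 -0.0 0.4 q6 1.55
```

```bash
python3 -m handwheel '[{"tx":3,"ty":0,"tz":0,"roll":0},{"tx":3,"ty":0,"tz":0,"roll":0},{"tx":0,"ty":0,"tz":0,"roll":0},{"tx":-20,"ty":0,"tz":0,"roll":0},{"tx":-40,"ty":0,"tz":-5,"roll":0},{"tx":-40,"ty":0,"tz":-10,"roll":0},{"tx":0,"ty":20,"tz":-35,"roll":0},{"tx":0,"ty":20,"tz":-35,"roll":0},{"tx":0,"ty":20,"tz":-35,"roll":0}]' 85; python3 st.py; python3 -c "
from fit import *
im,d,E,K=grab('wrist','w5'); W=cloud(d,E,K)
b=np.radians(-12); B=np.array([[np.cos(b),-np.sin(b)],[np.sin(b),np.cos(b)]])
Q=W.copy()*1000; Q[...,:2]=(Q[...,:2]-np.array([566.9,-33.9]))@B
for i,y in enumerate((57,19,-19,-57)):
  m=(abs(Q[...,1]-y)<15)&(Q[...,0]>-40)&(Q[...,0]<50)&(Q[...,2]>20)&(Q[...,2]<110)
  P=Q[m]; lip=P[P[:,0]<-10]; print(i+1,len(P),'zmax',np.percentile(P[:,2],98).round(1),'front z',lip[:,2].mean().round(1) if len(lip) else None)
  if i==2:
    T=P[P[:,2]>45]; print(T.mean(0)); c=np.polyfit(T[:,2],T[:,0],1); print('theta',np.pi/2+np.arctan(c[0]))
P=sel(W*1,0,640,0,400,.112,.13);P=P[(abs(P[:,0]-.475)<.04)&(abs(P[:,1]+.289)<.04)];rect(P) if len(P)>20 else 0
"
```

```text
t: 9.05
tool_pos: [0.4641, -0.0934, 0.1967]
tool_rot: [-3.124, 0.321, 0.005]
contact_force: [1.7, -0.6, 0.7]
opening: 0.0853
grip_force: 0.0
box xy -88.2 -79.6 z 196.7 yaw -11.7 F box 1.8 -0.3 0.7 q6 1.42
1 1837 zmax 36.6 front z 34.9
2 1838 zmax 36.6 front z 34.8
3 767 zmax 92.4 front z 29.2
[ 26.17359652 -19.60271453  78.12826553]
theta 1.6071967999683665
4 1809 zmax 36.6 front z 34.9
3757 [ 474.8 -288.3] [51.5 51.5] 30.0 0.1195
```

View pics/w5.png

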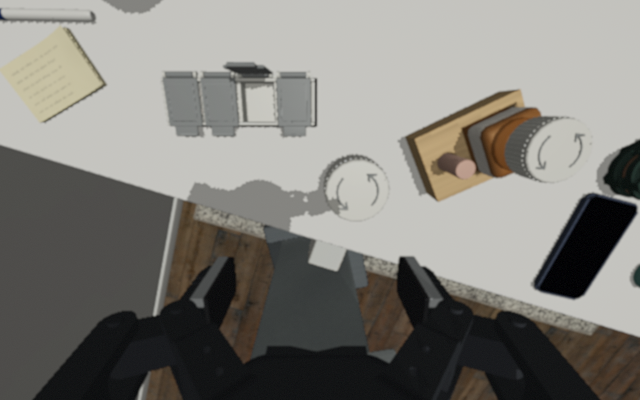

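Lid_3 stands at about 1.6 rad with its compartment open at (258,100). Lids 1, 2 and 4 are flat. The cap is at world (475,-289). Now roll and go above the cap.

```bash
python3 -m handwheel '[{"tx":0,"ty":0,"tz":0,"roll":-0.12},{"tx":0,"ty":0,"tz":0,"roll":-0.12},{"tx":0,"ty":0,"tz":0,"roll":-0.12},{"tx":0,"ty":0,"tz":0,"roll":-0.12},{"tx":0,"ty":0,"tz":0,"roll":-0.12},{"tx":0,"ty":0,"tz":0,"roll":-0.12},{"tx":0,"ty":0,"tz":0,"roll":-0.12},{"tx":0,"ty":0,"tz":0,"roll":-0.06}]' 85; python3 -m handwheel '[{"tx":-20,"ty":26,"tz":0,"roll":0},{"tx":-20,"ty":26,"tz":0,"roll":0},{"tx":-20,"ty":26,"tz":0,"roll":0},{"tx":-20,"ty":26,"tz":0,"roll":0},{"tx":-20,"ty":26,"tz":0,"roll":0},{"tx":-17,"ty":26,"tz":0,"roll":0},{"tx":0,"ty":0,"tz":0,"roll":0},{"tx":0,"ty":0,"tz":0,"roll":0},{"tx":0,"ty":0,"tz":0,"roll":0}]'; python3 - <<'E'
from fit import *
import st
o=ctrl.get_obs(); M=st.M; D=np.array([474.8,-288.8,92])-st.p; print('tool delta',(M.T@D).round(1))
E
```

```text
t: 9.77
tool_pos: [0.4665, -0.0938, 0.1973]
tool_rot: [2.952, 1.075, 0.0]
contact_force: [-0.0, -0.4, 0.5]
opening: 0.0852
grip_force: 0.0
t: 10.52
tool_pos: [0.4761, -0.2881, 0.1971]
tool_rot: [-2.954, -1.068, 0.0]
contact_force: [0.5, -0.2, -0.2]
opening: 0.0851
grip_force: 0.0
box xy -35.9 -267.6 z 197.1 yaw 39.7 F box 0.5 -0.1 -0.2 q6 0.2
tool delta [ -1.5  -0.3 105.1]
```

```bash
python3 -m handwheel '[{"tx":-1.5,"ty":0,"tz":30,"roll":0},{"tx":0,"ty":0,"tz":30,"roll":0},{"tx":0,"ty":0,"tz":20,"roll":0},{"tx":0,"ty":0,"tz":15,"roll":0},{"tx":0,"ty":0,"tz":10,"roll":0},{"tx":0,"ty":0,"tz":0,"roll":0},{"tx":0,"ty":0,"tz":0,"roll":0},{"tx":0,"ty":0,"tz":0,"roll":0}]'; python3 st.py; python3 -m handwheel '[{"tx":0,"ty":0,"tz":0,"roll":0},{"tx":0,"ty":0,"tz":0,"roll":0},{"tx":0,"ty":0,"tz":0,"roll":0},{"tx":0,"ty":0,"tz":0,"roll":0},{"tx":0,"ty":0,"tz":0,"roll":0},{"tx":0,"ty":0,"tz":0,"roll":0},{"tx":0,"ty":0,"tz":0,"roll":0},{"tx":0,"ty":0,"tz":0,"roll":0},{"tx":0,"ty":0,"tz":0,"roll":0}]' 40 60; python3 st.py
```

```text
t: 11.18
tool_pos: [0.476, -0.2897, 0.0939]
tool_rot: [2.952, 1.068, 0.002]
contact_force: [0.8, -0.5, 1.4]
opening: 0.0849
grip_force: 0.0
box xy -35.7 -269.1 z 93.9 yaw 39.8 F box 0.9 -0.3 1.4 q6 0.2
t: 11.93
tool_pos: [0.4754, -0.2898, 0.0932]
tool_rot: [2.954, 1.068, 0.001]
contact_force: [-0.1, 1.7, 5.7]
opening: 0.0491
grip_force: 61.4
box xy -36.3 -269.3 z 93.2 yaw 39.7 F box -0.4 1.6 5.7 q6 0.2
```

```bash
python3 -m handwheel '[{"tx":0,"ty":0,"tz":2,"roll":0},{"tx":0,"ty":0,"tz":2,"roll":0},{"tx":0,"ty":0,"tz":2,"roll":0},{"tx":0,"ty":0,"tz":0,"roll":0},{"tx":0,"ty":0,"tz":0,"roll":0}]'  - 80; python3 st.py
```

```text
t: 12.35
tool_pos: [0.4757, -0.2901, 0.0886]
tool_rot: [2.953, 1.068, 0.001]
contact_force: [-3.4, 3.2, 11.2]
opening: 0.0483
grip_force: 81.7
box xy -35.9 -269.5 z 88.6 yaw 39.8 F box -4.0 2.4 11.2 q6 0.2
```

```bash
python3 -m handwheel '[{"tx":0,"ty":0,"tz":1,"roll":0},{"tx":0,"ty":0,"tz":0,"roll":0},{"tx":0,"ty":0,"tz":0,"roll":-0.1},{"tx":0,"ty":0,"tz":0,"roll":-0.1},{"tx":0,"ty":0,"tz":0,"roll":-0.1},{"tx":0,"ty":0,"tz":0,"roll":0}]'; python3 st.py; python3 -c "
from st import *
print(o['wrist_torque'],o['opening'])"
```

```text
t: 12.85
tool_pos: [0.4761, -0.2901, 0.0881]
tool_rot: [2.758, 1.501, 0.002]
contact_force: [-3.7, 4.0, 13.1]
opening: 0.0482
grip_force: 81.6
box xy -35.5 -269.5 z 88.1 yaw 57.1 F box -4.4 3.2 13.1 q6 -0.11
box xy -35.5 -269.5 z 88.1 yaw 57.1 F box -4.4 3.2 13.1 q6 -0.11
[0.59591166 0.54581462 0.0642515 ] 0.048158877524162556
```

Only 0.06 N m while turning, so the cap is turning rather than slipping. Continue to 1.1 rad.

```bash
python3 -m handwheel '[{"tx":0,"ty":0,"tz":0,"roll":-0.1},{"tx":0,"ty":0,"tz":0,"roll":-0.1},{"tx":0,"ty":0,"tz":0,"roll":-0.1},{"tx":0,"ty":0,"tz":0,"roll":-0.1},{"tx":0,"ty":0,"tz":0,"roll":-0.1},{"tx":0,"ty":0,"tz":0,"roll":-0.1},{"tx":0,"ty":0,"tz":0,"roll":-0.1},{"tx":0,"ty":0,"tz":0,"roll":-0.1},{"tx":0,"ty":0,"tz":0,"roll":0},{"tx":0,"ty":0,"tz":0,"roll":0}]'; python3 st.py; python3 -c "
from st import *
print(o['wrist_torque'],o['opening'])"
```

```text
t: 13.68
tool_pos: [0.4762, -0.29, 0.0881]
tool_rot: [1.959, 2.454, 0.001]
contact_force: [-3.1, 5.0, 13.2]
opening: 0.0481
grip_force: 81.6
box xy -35.5 -269.3 z 88.1 yaw 102.8 F box -4.1 4.3 13.2 q6 -0.9
box xy -35.5 -269.3 z 88.1 yaw 102.8 F box -4.1 4.3 13.2 q6 -0.9
[0.78662239 0.42621574 0.04231135] 0.04813595640569171
```

```bash
python3 -m handwheel '[{"tx":0,"ty":0,"tz":-3,"roll":0},{"tx":0,"ty":0,"tz":-4,"roll":0},{"tx":0,"ty":0,"tz":-4,"roll":0},{"tx":0,"ty":0,"tz":-4,"roll":0},{"tx":0,"ty":0,"tz":0,"roll":0},{"tx":0,"ty":0,"tz":0,"roll":0}]'; python3 st.py
```

```text
t: 14.18
tool_pos: [0.4749, -0.2894, 0.1001]
tool_rot: [-1.96, -2.454, -0.0]
contact_force: [-0.2, 0.9, 1.3]
opening: 0.0485
grip_force: 82.5
box xy -36.8 -269.0 z 100.1 yaw 102.8 F box -0.4 0.9 1.3 q6 -0.9
```

```bash
python3 -m handwheel '[{"tx":0,"ty":0,"tz":-6,"roll":0},{"tx":0,"ty":0,"tz":-8,"roll":0},{"tx":0,"ty":0,"tz":-10,"roll":0},{"tx":0,"ty":0,"tz":-10,"roll":0},{"tx":0,"ty":0,"tz":-10,"roll":0},{"tx":0,"ty":0,"tz":-8,"roll":0},{"tx":0,"ty":0,"tz":-5,"roll":0},{"tx":0,"ty":0,"tz":0,"roll":0},{"tx":0,"ty":0,"tz":0,"roll":0},{"tx":0,"ty":0,"tz":0,"roll":0}]'; python3 st.py; python3 - <<'E'
from fit import *
im,d,E,K=grab('scene','s2')
W=cloud(d,E,K)
for z0,z1 in ((.10,.112),(.17,.20),(.03,.042)):
    P=sel(W,270,345,180,275,z0,z1);P=P[(abs(P[:,0]-.475)<.07)&(abs(P[:,1]+.28)<.09)];print(z0); rect(P) if len(P)>10 else 0
a=cv2.resize(im[165:275,225:345],None,fx=5,fy=5,interpolation=cv2.INTER_CUBIC);cv2.imwrite('pics/c3.png',a[:,:,::-1])
E
```

```text
t: 15.02
tool_pos: [0.4748, -0.2893, 0.1568]
tool_rot: [-1.96, -2.454, 0.0]
contact_force: [-0.4, -0.2, -1.0]
opening: 0.048
grip_force: 82.5
box xy -37.0 -269.0 z 156.8 yaw 102.8 F box -0.4 -0.3 -1.0 q6 -0.9
0.1
58 [ 474.6 -290.5] [37.8 35.7] 28.9 0.1035
0.17
186 [ 469.2 -296.3] [41.  69.3] 73.9 0.1819
0.03
399 [ 468.7 -270.9] [ 87.  113.8] 12.7 0.0356
```

View pics/c3.png

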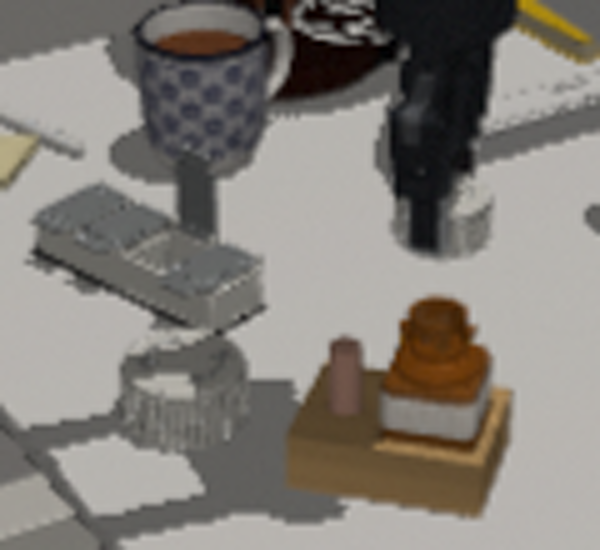

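The cap is held level at crop (442,220), directly over the open mouth at (437,310). The bottle is seated in its pocket, lid_3 stands and the other lids are flat. The gap is about 48 mm, so I'll raise it 2 mm, let it settle and hand in.

```bash
python3 -m handwheel '[{"tx":0,"ty":0,"tz":-1,"roll":0},{"tx":0,"ty":0,"tz":-1,"roll":0},{"tx":0,"ty":0,"tz":0,"roll":0},{"tx":0,"ty":0,"tz":0,"roll":0},{"tx":0,"ty":0,"tz":0,"roll":0},{"tx":0,"ty":0,"tz":0,"roll":0},{"tx":0,"ty":0,"tz":0,"roll":0},{"tx":0,"ty":0,"tz":0,"roll":0}]'; python3 -c "
from station import ctrl
print(ctrl.finish_job())"
```

```text
t: 15.73
tool_pos: [0.4751, -0.2896, 0.1594]
tool_rot: [-1.96, -2.455, -0.0]
contact_force: [-1.4, -0.3, -0.1]
opening: 0.0484
grip_force: 82.5
the job is handed in; nothing more can be done
None
```

I handed the job in at 15.7 s: lid_2 is pressed shut, lid_3 stands open at about 1.6 rad, and the gripper holds the cap level about 5 cm above the bottle's mouth; the last picture shows the bottle in its pocket, lids 1 and 4 shut and nothing nearby moved, but no verdict was returned.

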